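Flip the status tag of the short sample jar

ROBOT

A 6-joint arm with a two-finger parallel gripper is mounted at the origin on a cart in front of the work surface, level with it; the furniture and walls round the work are solid. World frame = base frame: x ahead of the robot, y to its left, z up, the work surface at z = 0. Lengths are in m, angles in rad, forces in N, time in s.
With the tool pointing down it reaches from about 0.3 to 0.75 m from the base axis. Payload 8.5 kg.
Tool frame: the origin (TCP) lies at the very end of the fingers, on their centre line; the grasp point (between the pads) lies robot.hold_point_z behind it (robot.hold_point_z is the distance from the TCP to the grasp point, in m); y points along the fingers, x is the direction in which the jaws open and shut, and the axes are right-handed (so a half turn about y gives the same grasp; the last joint's range is limited). The gripper opens to 85 mm and grips with 20 to 120 N. Pads are 22 mm wide; open, the fingers measure 114 mm over their backs; the gripper's body (76 mm by 85 mm) begins 54 mm behind the grasp point. The pads swing forward as they close: fully open they stand 13 mm farther back than shut.
Start: joints at [-1.362, 0.381, 1.297, -0, 1.464, -0.215], TCP at [0.226, -0.501, 0.191] pointing down, gripper open.
Joint ranges: [-3.11, 3.11], [-0.89, 2.33], [0.22, 2.48], [-1.42, 4.56], [0.17, 2.85], [-2.88, 2.88]. Speed limits (rad/s): [2.39, 2.39, 3.14, 3.14, 3.14, 3.14].

INTERFACE

Orientations are given as a unit quaternion [w, x, y, z].
In Python, from bench import robot, cams, spotter gives the robot as it stands. Calls block until the motion is done:
- robot.movep(position, orientation): joint-space move of the TCP to a pose.
- robot.line_to(position, max_speed=0.15, frame=None): straight line of the TCP; frame=None keeps the orientation; max_speed is the mean speed in m/s.
- robot.movej(angles): joint-space move.
- robot.set_gripper(opening, f_grip=None): finger opening in m; f_grip is the grip in N (None keeps the last); returns when the fingers have stopped.
- robot.wait(seconds).
- robot.ik(position, orientation): joint angles nearest the present ones, or None.
- cams.read_camera(name): name is "side" or "top"; returns a dict with "color" (480x640x3 uint8, red, green, blue), "depth" (480x640 float32, m along the optical axis (not along the pixel's ray), 0 where there is no reading), "fx", "fy", "cx", "cy" (pixels), "R" (3x3) and "t" (3): a world point X has camera coordinates R X + t. Camera axes: x right, y down, z forward; pixel columns grow to the right and rows downward; lengths in m; the calibration is good to about 2 mm. A picture is of the moment at which its call begins.
A pose or a line that the arm cannot do raises robot.Unreachable and nothing moves.
- robot.finish_job(): hands the job in, once; it reports no verdict.
Trained networks look in the newest picture that a camera, given by its name, has taken for a name from the list of things; names that differ only in an ending like _2 or _b are one class to them, and where a whole thing is asked for, a point or a joint stands for the part that bears it (a point fixed in the world has none). Each returns a list of dicts, best first, with "confidence" (0 to 1); they miss things now and then, are a little off and sometimes report something else, mostly with a low value. They report only what shows in the picture. A call takes as long as a camera call. They do not tell look-alikes from the thing itself.
- spotter.spot_in(name, camera): "point" ([column, row] in pixels, amid what is visible of it).
- spotter.cut_out(name, camera): "mask" (480x640 bool, what is visible of it) and "point" ([column, row] in pixels, amid what is visible of it).
Readings, each from a call of its own:
- robot.get_time(): time.
- robot.get_joints(): joint angles.
- robot.get_joint_velocities(): joint speeds.
- robot.get_effort(): joint torques, N m.
- robot.get_ee_pos(): TCP position.
- robot.get_tcp_rot(): TCP orientation.
- robot.get_ft_force(): force on the tool from outside, world axes, zero at the start.
- robot.get_ft_torque(): the same for the moment, N m.
- robot.get_width(): finger opening in m.
Only numpy, scipy, OpenCV 4.12 (cv2) and the standard library are available. Lean on these libraries where they do the work, as an engineer would, in place of code of your own. Each camera call takes 0.05 s, during which the arm holds its last target.

TASK

Two sample jars stand in the rack, each behind its own hinged status tag. The sample in the short jar has been weighed: with a fingertip gently push that jar's tag up and over its hinge, away from you, until it lies fully down on the jar's side and shows its other face. Do not pinch anything, leave the other tag down as it is, and do not lift or shift the jars or the things around.

Things in the scene. Friction and masses are not known exactly. Their poses are not given: they have to be found in the camera images.
- tag_rack: sample rack fixed to the bench: grey plate 185 x 150 x 8 mm with two equal stations 76 mm apart (left, right seen from the robot). Origin on the bench under the hinge line, midway between the tags; x points from tags to jars (roughly away from the robot), y left along the hinge line, z up. The plate spans x = -45 to 140 mm. Hinge line 75 mm above the bench; tags hinge at y = +38 and -38 mm.
- tag_left (a joint): hinge angle, rad: 0 = level toward the robot, bare face up (starts 0 to 0.15); grows as the free edge is raised and swung over; 1.57 upright; 3.14 = level on the jar's side against its stop, face with the raised disc up. Stiff hinge (0.05 N m friction, tag 40 g): it stays at any angle it is left at and must be pushed all the way down; about 1 N at the free edge moves it.
- tag_left_edge (a point): centre of the free edge of the left tag, which is a white plate 44 mm wide (along rack y), 4 mm thick, ending in a round bead 8 mm in diameter: this point is on the bead's axis, 66 mm from the hinge axis, and turns with the tag. 45 mm from the hinge a disc of 26 mm diameter stands 2 mm proud of the face that starts underneath. Free air under the outer half of the tag.
- tag_left_hinge (a point): on the hinge axis of this tag, mid-width, 75 mm above the bench. Beside the tag stand two upright cheeks (22 mm along rack x, 4 mm thick, outer faces 58 mm apart, tops 86 mm above the bench); below it a stop saddle reaches 26 mm to either side in x, 16 mm wide.
- pad_left (a point): centre of the top of the left station's black jar pad, 56 mm diameter, 10 mm above the bench, 109 mm beyond the hinge of the left tag
- tag_right (a joint): hinge angle, rad: 0 = level toward the robot, bare face up (starts 0 to 0.15); grows as the free edge is raised and swung over; 1.57 upright; 3.14 = level on the jar's side against its stop, face with the raised disc up. Stiff hinge (0.05 N m friction, tag 40 g): it stays at any angle it is left at and must be pushed all the way down; about 1 N at the free edge moves it.
- tag_right_edge (a point): centre of the free edge of the right tag, which is a white plate 44 mm wide (along rack y), 4 mm thick, ending in a round bead 8 mm in diameter: this point is on the bead's axis, 66 mm from the hinge axis, and turns with the tag. 45 mm from the hinge a disc of 26 mm diameter stands 2 mm proud of the face that starts underneath. Free air under the outer half of the tag.
- tag_right_hinge (a point): on the hinge axis of this tag, mid-width, 75 mm above the bench. Beside the tag stand two upright cheeks (22 mm along rack x, 4 mm thick, outer faces 58 mm apart, tops 86 mm above the bench); below it a stop saddle reaches 26 mm to either side in x, 16 mm wide.
- pad_right (a point): centre of the top of the right station's black jar pad, 56 mm diameter, 10 mm above the bench, 109 mm beyond the hinge of the right tag
- short_jar: the SHORT screw-top sample jar of 48 mm diameter and 57 mm height, standing loose on one of the two pads (which one varies); origin at the centre of its underside, z up
- tall_jar: the TALL screw-top sample jar of 48 mm diameter and 72 mm height, standing loose on one of the two pads (which one varies); origin at the centre of its underside, z up
- beaker: small clear beaker, 53 mm diameter, 71 mm high, loose on the bench; origin at the centre of its underside. Bystander.
- roll: roll of tape lying flat, 72 mm diameter, 19 mm high, loose on the bench; origin at the centre of its underside. Bystander.
- amber_bottle: amber bottle with black cap, 58 mm diameter, 121 mm high, loose on the bench to the left; origin at the centre of its underside. Bystander.
There are look-alikes about, which are no part of the job. What is shaped like the tall_jar but turquoise is not meant.

How it is judged:
By the outcome, as a careful person would: the job done as asked, in the order asked, and still so for the second after the job is handed in, with the robot touching nothing.
It also fails if it takes over 42 s, if anything falls off the work surface, if the arm or the gripper's body presses on something with over 40 N, if the wrist force passes 120 N, or if a joint passes its speed limit or range.

## Working session

There is one attempt and no reset: what is moved stays moved. The work goes in short steps, each a Python script; the robot and the scene stay as the last script left them, time stands still between calls to the robot, and variables do not carry over. Pictures are saved under pics/ and viewed, and the job is handed in when it is done.

```bash
ls; mkdir -p pics; python3 - <<'E'
from bench import robot,cams,spotter
import cv2,numpy as np
for c in ("side","top"):
    d=cams.read_camera(c); cv2.imwrite(f"pics/{c}0.png",d["color"][:,:,::-1])
    np.savez(f"{c}0.npz",**d)
    print(c,d["R"].round(3).tolist(),d["t"],d["fx"])
    for n in ["short_jar","tall_jar","tag_left","tag_right","tag_rack","tag_left_edge","tag_right_edge","tag_left_hinge","tag_right_hinge","beaker","roll","amber_bottle"]:
        print(n,[(np.round(r["point"]).tolist(),round(r["confidence"],2)) for r in spotter.spot_in(n,c)])
print(robot.get_time(),robot.hold_point_z,robot.get_tcp_rot(),robot.get_width())
E
```

```text
pics
side [[-0.027, -1.0, -0.016], [-0.692, 0.03, -0.722], [0.722, -0.008, -0.692]] [-0.15343535  0.40085166  1.01262996] 508.27920950170756
short_jar []
tall_jar [([372.0, 215.0], 0.82), ([446.0, 220.0], 0.74), ([436.0, 286.0], 0.63), ([411.0, 244.0], 0.41)]
tag_left [([379.0, 242.0], 0.55)]
tag_right [([405.0, 218.0], 0.33)]
tag_rack [([394.0, 246.0], 0.95)]
tag_left_edge [([379.0, 244.0], 0.61)]
tag_right_edge [([413.0, 245.0], 0.57)]
tag_left_hinge [([394.0, 246.0], 0.76)]
tag_right_hinge [([392.0, 246.0], 0.57)]
beaker []
roll [([487.0, 272.0], 0.81)]
amber_bottle [([173.0, 249.0], 0.69)]
top [[0.019, -1.0, 0.023], [-0.984, -0.023, -0.179], [0.18, -0.019, -0.984]] [-0.18150535  0.50230458  1.26728467] 543.9300466548615
short_jar [([414.0, 213.0], 0.68)]
tall_jar [([459.0, 219.0], 0.87), ([386.0, 204.0], 0.69), ([435.0, 318.0], 0.67), ([160.0, 250.0], 0.21)]
tag_left [([383.0, 261.0], 0.76)]
tag_right [([416.0, 266.0], 0.74)]
tag_rack [([398.0, 248.0], 0.55)]
tag_left_edge [([381.0, 263.0], 0.93)]
tag_right_edge [([414.0, 267.0], 0.78)]
tag_left_hinge [([397.0, 244.0], 0.84)]
tag_right_hinge [([397.0, 246.0], 0.81)]
beaker [([237.0, 285.0], 0.92), ([162.0, 250.0], 0.3)]
roll [([479.0, 283.0], 0.64)]
amber_bottle [([159.0, 249.0], 0.72), ([397.0, 243.0], 0.26)]
1.3 0.0187 [ 0.59397448 -0.5939744   0.383658   -0.38366037] 0.08527872939879173
```

```bash
python3 - <<'E'
import cv2
for c,(a,b,x,y) in {"side":(150,330,300,540),"top":(150,360,300,540)}.items():
    im=cv2.imread(f"pics/{c}0.png"); cv2.imwrite(f"pics/{c}0c.png",cv2.resize(im[a:b,x:y],None,fx=3,fy=3)[:600])
E
```

```text
(no output)
```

View pics/top0.png

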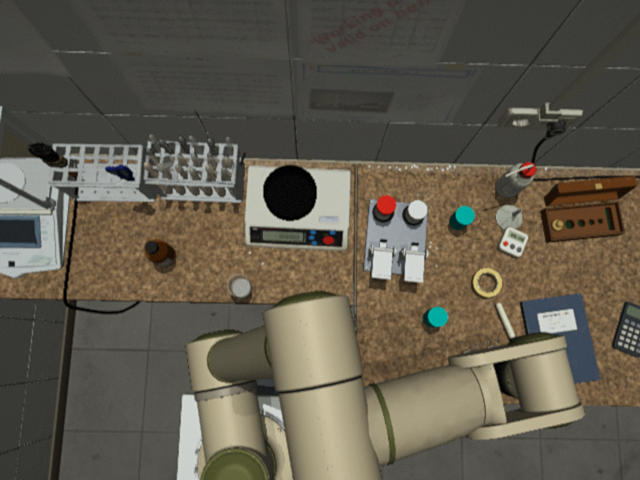

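View pics/side0.png

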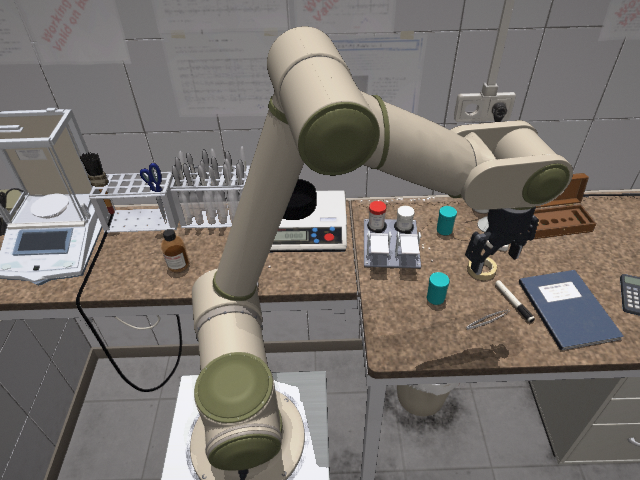

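```bash
sleep 1
```

```text
(no output)
```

View pics/top0c.png

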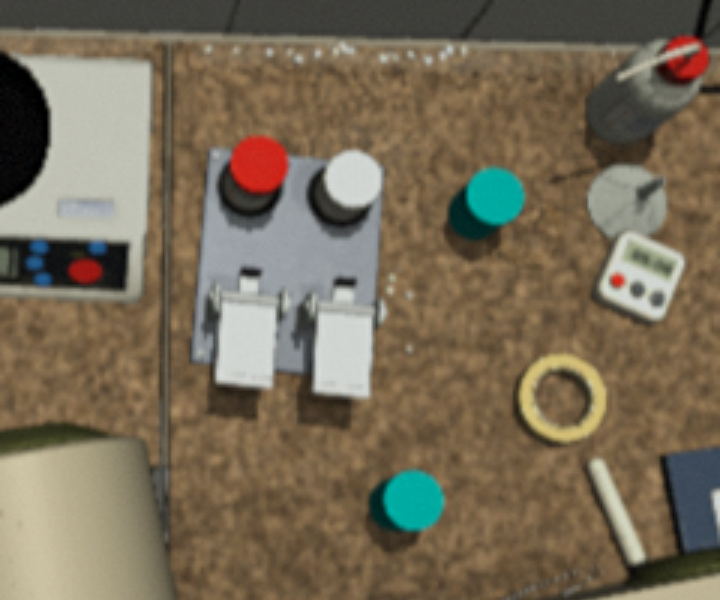

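View pics/side0c.png

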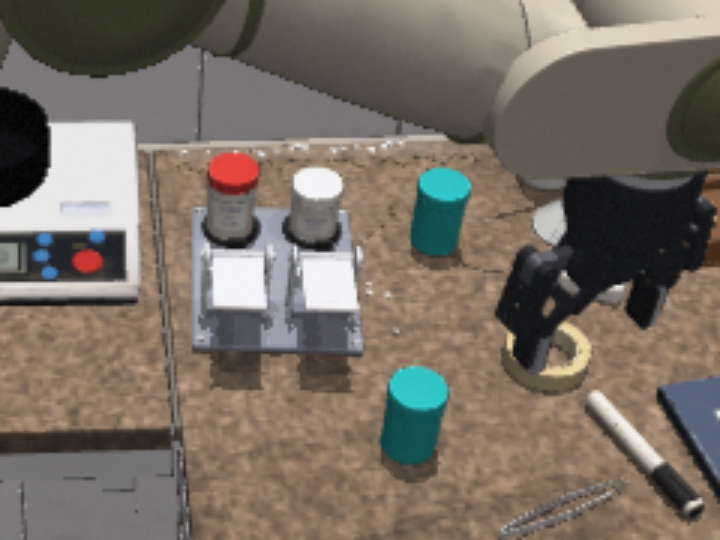

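The top view shows a red-capped jar at (386,207), a white-capped jar at (416,211), and turquoise look-alikes at (462,217) and (437,317). The tags are at (383,263) on the left and (414,267) on the right. The white-capped jar on the right looks shorter, so I'll check the heights by depth.

```bash
cat > h.py <<'E'
import numpy as np
def cloud(d):
    z=d["depth"]; v,u=np.mgrid[:480,:640]
    P=np.stack([(u-d["cx"])/d["fx"]*z,(v-d["cy"])/d["fy"]*z,z],-1)
    W=(P-d["t"])@d["R"]; W[z<=0]=np.nan; return W
E
python3 - <<'E'
from h import *
d=np.load("top0.npz"); W=cloud(d); 
for n,(u,v) in dict(red=(386,207),white=(416,211),turq1=(462,217),turq2=(437,317),bench=(380,300),plate=(398,225),bench2=(440,260)).items():
    print(n,np.nanmedian(W[v-2:v+3,u-2:u+3].reshape(-1,3),0).round(4))
c=d["color"].astype(int)
# rim fits
for n,(u0,v0,u1,v1) in dict(red=(372,192,400,225),white=(403,195,430,230)).items():
    w=W[v0:v1,u0:u1].reshape(-1,3); zt=np.nanpercentile(w[:,2],97); s=w[w[:,2]>zt-.006]
    print(n,zt,len(s),(s.min(0)+s.max(0))/2,s.max(0)-s.min(0))
for n,(u0,v0,u1,v1) in dict(L=(368,245,396,285),R=(400,245,430,290)).items():
    w=W[v0:v1,u0:u1].reshape(-1,3); s=w[(w[:,2]>.06)]
    print(n,len(s),s.min(0),s.max(0))
for u in (381,414):
    for v in range(236,290,3): print(u,v,W[v,u].round(4))
# plate
w=W[195:290,355:435].reshape(-1,3); s=w[(w[:,2]>.004)&(w[:,2]<.013)].astype(np.float32)
import cv2; r=cv2.minAreaRect(s[:,:2]); print(len(s),r)
E
```

```text
red [ 0.5955 -0.3176  0.0817]
white [ 0.5905 -0.3923  0.0675]
turq1 [ 0.5777 -0.5029  0.0713]
turq2 [ 0.3373 -0.4375  0.0724]
bench [ 0.3799 -0.3138 -0.001 ]
plate [ 0.5685 -0.3579  0.0084]
bench2 [ 0.4835 -0.4647 -0.0006]
red 0.08536448849958898 263 [ 0.60310493 -0.31683458  0.08393729] [0.04507488 0.04561476 0.00912027]
white 0.07028523283186573 262 [ 0.5963959  -0.39523823  0.07002027] [0.04566081 0.04429209 0.01116921]
L 645 [ 0.42439192 -0.33915034  0.06019497] [ 0.50664232 -0.27993464  0.08999057]
R 682 [ 0.41870893 -0.41826597  0.06015966] [ 0.50857345 -0.35502249  0.09140734]
381 236 [ 0.5394 -0.3152  0.0077]
381 239 [ 0.5189 -0.3069  0.0731]
381 242 [ 0.5126 -0.3075  0.0683]
381 245 [ 0.5065 -0.3084  0.0616]
381 248 [ 0.4965 -0.3064  0.0768]
381 251 [ 0.489  -0.3062  0.0784]
381 254 [ 0.4816 -0.3061  0.0798]
381 257 [ 0.4746 -0.3062  0.0789]
381 260 [ 0.4669 -0.3057  0.0825]
381 263 [ 0.4602 -0.3061  0.0799]
381 266 [ 0.4526 -0.3057  0.083 ]
381 269 [ 0.4454 -0.3055  0.0839]
381 272 [ 0.4381 -0.3053  0.0857]
381 275 [ 0.4314 -0.3057  0.0827]
381 278 [ 0.4351 -0.3168 -0.0043]
[... 269 characters left out ...]
27]
414 251 [ 0.4908 -0.3845  0.0783]
414 254 [ 0.4836 -0.3843  0.0788]
414 257 [ 0.4767 -0.3845  0.0772]
414 260 [ 0.4689 -0.3838  0.0807]
414 263 [ 0.4619 -0.3838  0.0803]
414 266 [ 0.4547 -0.3837  0.0803]
414 269 [ 0.4467 -0.3824  0.0867]
414 272 [ 0.441  -0.3843  0.0765]
414 275 [ 0.433  -0.3828  0.084 ]
414 278 [ 0.4263 -0.3833  0.0807]
414 281 [ 0.4194 -0.3833  0.0801]
414 284 [ 0.4221 -0.3995 -0.0061]
414 287 [ 0.4141 -0.3986 -0.0019]Traceback (most recent call last):
  File "<stdin>", line 17, in <module>
cv2.error: OpenCV(4.12.0) /io/opencv/modules/imgproc/src/convhull.cpp:143: error: (-215:Assertion failed) total >= 0 && (depth == CV_32F || depth == CV_32S) in function 'convexHull'
```

```bash
python3 - <<'E'
from h import *
import cv2
for cam in ("top","side"):
    d=np.load(cam+"0.npz"); W=cloud(d); c=d["color"].astype(int)
    ok=np.isfinite(W[...,2])
    white=(c.min(2)>150)&(c.max(2)-c.min(2)<30)
    for n,y0,y1 in (("L",-.34,-.275),("R",-.415,-.35)):
        m=ok&(W[...,2]>.066)&(W[...,2]<.1)&(W[...,1]>y0)&(W[...,1]<y1)&(W[...,0]>.40)&(W[...,0]<.472)
        s=W[m].astype(np.float32); 
        A=np.c_[s[:,:2],np.ones(len(s))]; q=np.linalg.lstsq(A,s[:,2],rcond=None)[0]
        print(cam,n,len(s),s.mean(0),cv2.minAreaRect(s[:,:2].copy()),"slope",q[:2],"minx",np.percentile(s[:,0],[0,1,3]))
    for n,y0,y1,z in (("tall",-.35,-.28,.082),("short",-.43,-.36,.067)):
        m=ok&(abs(W[...,2]-z)<.006)&(W[...,1]>y0)&(W[...,1]<y1)&(W[...,0]>.55)&(W[...,0]<.65)
        s=W[m].astype(np.float32); print(cam,n,len(s),s.mean(0),cv2.minEnclosingCircle(s[:,:2].copy()),cv2.minAreaRect(s[:,:2].copy())[0])
E
python3 - <<'E'
from bench import robot,cams
import numpy as np
from scipy.spatial.transform import Rotation as Ro
def q(beta,th,s=1):
    X=np.array([np.cos(th),np.sin(th),0]);Y=np.array([-np.sin(th),np.cos(th),0]);a=np.cos(beta)*X-np.sin(beta)*np.array([0,0,1.])
    t=s*Y; R=np.c_[t,a,np.cross(t,a)]; return Ro.from_matrix(R).as_quat(scalar_first=True)
for s in (1,-1):
  for b in (45,58,70,90):
    for p in ([.38,-.38,.12],[.42,-.38,.05],[.48,-.386,.16],[.54,-.39,.08]):
        j=robot.ik(p,q(np.radians(b),-.08,s)); print(s,b,p,None if j is None else np.round(j,2))
E
```

```text
top L 365 [ 0.44823095 -0.30713207  0.08120567] ((0.4487631320953369, -0.30724620819091797), (0.04447177052497864, 0.04654012620449066), 85.86453247070312) slope [-0.08877606  0.00807512] minx [0.42439193 0.42492862 0.4266629 ]
top R 421 [ 0.44575682 -0.38279855  0.08139612] ((0.44591623544692993, -0.38250452280044556), (0.04474765062332153, 0.053509801626205444), 87.26148986816406) slope [-0.10323211 -0.00389943] minx [0.41870892 0.41929674 0.42088542]
top tall 295 [ 0.60278195 -0.31742522  0.08204827] ((0.603312611579895, -0.3171987533569336), 0.024288099259138107) (0.603424608707428, -0.31710949540138245)
top short 285 [ 0.5964051  -0.39531285  0.06707579] ((0.5963882803916931, -0.3960290849208832), 0.023810043931007385) (0.5965151786804199, -0.3953181207180023)
side L 219 [ 0.448363   -0.306186    0.08198922] ((0.4493488669395447, -0.3062690198421478), (0.04324213042855263, 0.048187486827373505), 84.41190338134766) slope [-0.07930806  0.02491624] minx [0.42568046 0.42632491 0.42683209]
side R 245 [ 0.44459033 -0.3816254   0.08211941] ((0.44480904936790466, -0.3815247416496277), (
[... 1662 characters left out ...]
[0.42, -0.38, 0.05] [-1.21  0.46  1.83  0.77  0.76 -0.11]
-1 58 [0.48, -0.386, 0.16] [-1.1   0.36  1.58  0.58  0.97  0.28]
-1 58 [0.54, -0.39, 0.08] [-1.    0.53  1.56  0.63  0.8   0.26]
-1 70 [0.38, -0.38, 0.12] [-1.18  0.33  1.67  0.37  1.01  0.29]
-1 70 [0.42, -0.38, 0.05] [-1.1   0.47  1.69  0.4   0.84  0.29]
-1 70 [0.48, -0.386, 0.16] [-1.01  0.4   1.42  0.31  1.13  0.54]
-1 70 [0.54, -0.39, 0.08] [-0.92  0.56  1.4   0.31  0.97  0.58]
-1 90 [0.38, -0.38, 0.12] [-1.01  0.42  1.45  0.    1.27  0.64]
-1 90 [0.42, -0.38, 0.05] [-0.94  0.55  1.46  0.    1.14  0.71]
-1 90 [0.48, -0.386, 0.16] [-0.87  0.52  1.16  0.    1.47  0.78]
-1 90 [0.54, -0.39, 0.08] [-0.8   0.67  1.11  0.    1.36  0.85]
```

The short jar is the white-capped one at (416,211): its top is at 0.067 m against 0.082 m for the red one, and turquoise is excluded. That makes it tag_right. I'll close the gripper and go to a pre-pose, then check where the fingertip sits relative to the TCP.

```bash
cat >> h.py <<'E'
from scipy.spatial.transform import Rotation as Ro
TH=-.086; H=np.array([.489,-.386,.075])
X=np.array([np.cos(TH),np.sin(TH),0]);Y=np.array([-np.sin(TH),np.cos(TH),0]);Z=np.array([0,0,1.])
def q(b):
    a=np.cos(b)*X-np.sin(b)*Z; t=-Y
    return Ro.from_matrix(np.c_[t,a,np.cross(t,a)]).as_quat(scalar_first=True)
def tcp(x,z,b,half=.011):  # corner at rack (x, world z rel hinge)
    return H+x*X+z*Z-half*(np.sin(b)*X+np.cos(b)*Z)
E
python3 - <<'E'
from h import *
from bench import robot,cams
import cv2
B=np.radians(58)
robot.set_gripper(0.0,20)
print(robot.get_time(),robot.get_width())
robot.movep(H-.14*X+.10*Z,q(B)); print(robot.get_time(),robot.get_ee_pos(),robot.get_ft_force())
for c in ("side","top"):
    d=cams.read_camera(c); np.savez(c+"1.npz",**d)
    p=d["R"]@robot.get_ee_pos()+d["t"]; u,v=p[0]/p[2]*d["fx"]+d["cx"],p[1]/p[2]*d["fy"]+d["cy"]; print(c,u,v,p[2])
    im=d["color"][:,:,::-1].copy(); u,v=int(round(u)),int(round(v))
    im=cv2.resize(im[v-70:v+80,u-90:u+110],None,fx=4,fy=4,interpolation=cv2.INTER_NEAREST); cv2.circle(im,(362,282),4,(0,0,255),1); cv2.imwrite(f"pics/{c}1.png",im)
E
```

```text
2.0667 8.008974062859354e-05
2.7583 [ 0.34929268 -0.37522256  0.17555482] [-0.35235633  0.25952376  0.16651147]
side 417.3747765632319 246.97054526749451 1.146442129990857
top 419.09587055126946 308.3492351075752 1.1647794856766591
```

View pics/side1.png

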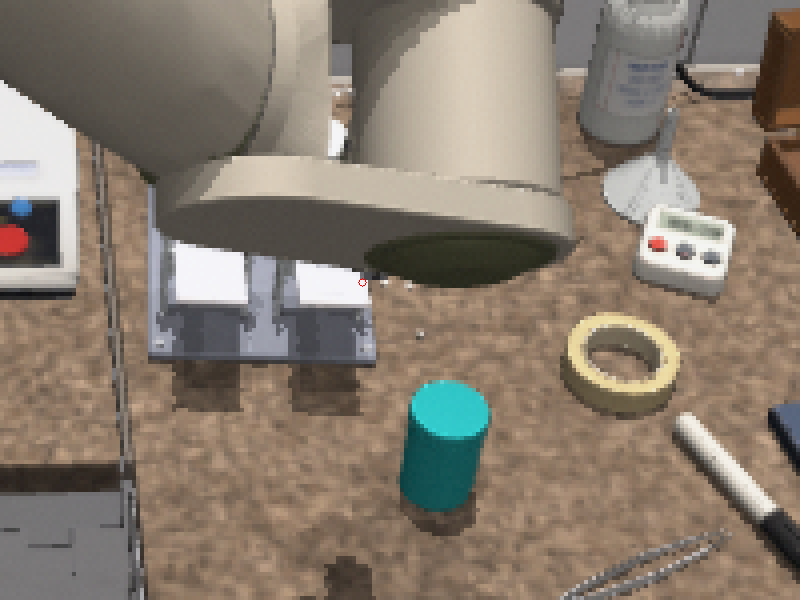

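View pics/top1.png

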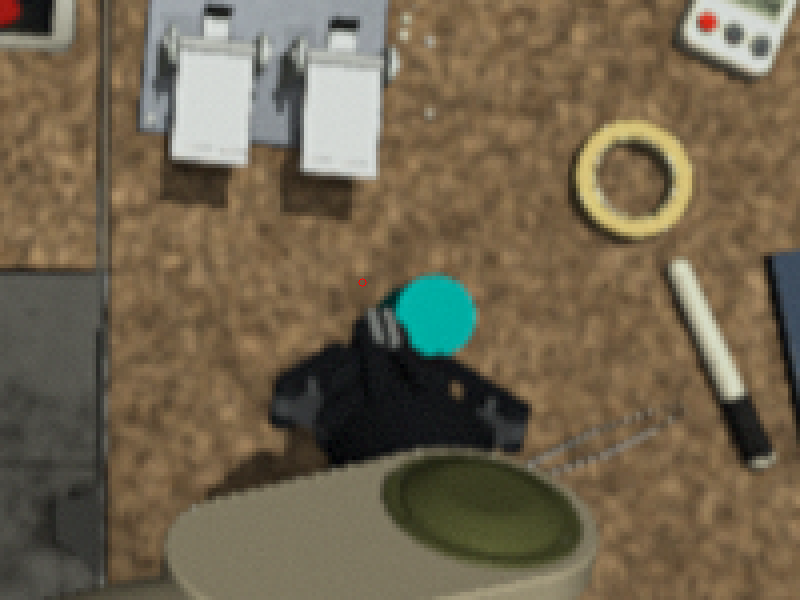

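```bash
python3 - <<'E'
from h import *
d=np.load("top1.npz"); W=cloud(d); c=d["color"].astype(int)
P=H-.14*X+.10*Z; a=np.cos(np.radians(58))*X-np.sin(np.radians(58))*Z; u=np.sin(np.radians(58))*X+np.cos(np.radians(58))*Z
r=W-P; L=np.stack([r@Y,r@a,r@u],-1)
m=np.isfinite(L[...,0])&(W[...,2]>.1)&(L[...,1]>-.1)&(c.max(2)<150)&(abs(L[...,0])<.06)
s=L[m]; vs,us=np.nonzero(m)
for lo in np.arange(-.1,.03,.008):
    k=(s[:,1]>=lo)&(s[:,1]<lo+.008)
    if k.sum(): print(round(lo,3),k.sum(),"Y",s[k,0].min().round(4),s[k,0].max().round(4),"u",np.percentile(s[k,2],[5,50,95]).round(4))
E
```

```text
-0.1 352 Y -0.06 0.0572 u [-0.003   0.5184  0.5271]
-0.092 278 Y -0.0587 0.0578 u [0.0075 0.5152 0.5218]
-0.084 216 Y -0.0599 0.0585 u [0.0107 0.5112 0.5176]
-0.076 304 Y -0.0597 0.0581 u [0.0098 0.5032 0.5122]
-0.068 286 Y -0.0597 0.0588 u [0.0091 0.4991 0.5078]
-0.06 231 Y -0.06 0.0595 u [0.0063 0.4907 0.502 ]
-0.052 204 Y -0.0593 0.0591 u [0.0102 0.486  0.4971]
-0.044 178 Y -0.0591 0.0592 u [0.4766 0.4813 0.492 ]
-0.036 180 Y -0.0598 0.0597 u [0.4711 0.4759 0.4871]
-0.028 177 Y -0.0579 0.0597 u [0.4662 0.471  0.4827]
-0.02 167 Y -0.0593 0.0599 u [0.4603 0.4652 0.4773]
-0.012 164 Y -0.0598 0.0598 u [0.4555 0.4604 0.4729]
-0.004 160 Y -0.059 0.06 u [0.4497 0.4554 0.4674]
0.004 153 Y -0.0597 0.06 u [0.4443 0.45   0.4623]
0.012 154 Y -0.0592 0.0596 u [0.4396 0.445  0.4582]
0.02 158 Y -0.059 0.0597 u [0.4336 0.4392 0.4527]
0.028 137 Y -0.0576 0.0596 u [0.428  0.4341 0.447 ]
```

```bash
python3 - <<'E'
from h import *
for cam in("top","side"):
    d=np.load(cam+"1.npz"); W=cloud(d)
    P=H-.14*X+.10*Z; b=np.radians(58);a=np.cos(b)*X-np.sin(b)*Z; u=np.sin(b)*X+np.cos(b)*Z
    r=W-P; L=np.stack([r@Y,r@a,r@u],-1)
    m=np.isfinite(L[...,0])&(W[...,2]>.1)&(abs(L[...,2])<.06)&(abs(L[...,0])<.07)
    s=L[m]
    for lo in np.arange(-.1,.03,.006):
        k=(s[:,1]>=lo)&(s[:,1]<lo+.006)
        if k.sum(): print(cam,round(lo,3),k.sum(),"Y",s[k,0].min().round(4),s[k,0].max().round(4),"u",np.percentile(s[k,2],[5,50,95]).round(4))
E
```

```text
top -0.1 107 Y -0.0425 0.0348 u [-0.0076  0.007   0.013 ]
top -0.094 54 Y -0.0382 0.0283 u [-0.0036  0.011   0.0135]
top -0.088 23 Y -0.0332 0.0252 u [0.003  0.011  0.0134]
top -0.082 13 Y -0.0097 0.0118 u [0.0041 0.0094 0.0122]
top -0.076 21 Y -0.0159 0.0117 u [0.0048 0.0091 0.0114]
top -0.07 17 Y -0.0165 0.0062 u [0.0052 0.0091 0.0111]
top -0.064 24 Y -0.0156 0.0107 u [0.0008 0.0076 0.0115]
top -0.058 20 Y -0.0156 0.0113 u [0.003  0.0074 0.0115]
top -0.052 11 Y -0.0147 0.0083 u [0.0061 0.0071 0.0111]
top -0.046 3 Y -0.0025 0.0036 u [0.0082 0.0085 0.0091]
side -0.064 2 Y -0.0017 0.0007 u [-0.0095 -0.0093 -0.009 ]
side -0.058 5 Y -0.0069 0.0046 u [-0.0098 -0.0095 -0.0088]
side -0.052 4 Y -0.0006 0.0101 u [-0.0096 -0.0093 -0.006 ]
side -0.046 2 Y 0.0048 0.0051 u [-0.0081 -0.0069 -0.0056]
```

```bash
python3 - <<'E'
import numpy as np,cv2
d=np.load("top1.npz")
im=d["color"][295:335,400:450,::-1]; z=d["depth"][295:335,400:450]
zz=np.clip((z-.95)/(.35)*255,0,255).astype(np.uint8)
im=cv2.convertScaleAbs(im,alpha=2)
o=np.hstack([im,cv2.applyColorMap(zz,2)]); cv2.imwrite("pics/z1.png",cv2.resize(o,None,fx=8,fy=8,interpolation=0))
print(z[0:30:2,8:30:2].round(3))
E
```

```text
[[1.343 1.346 1.347 1.343 1.35  1.355 1.345 1.351 1.349 1.347 1.349]
 [1.344 1.35  1.346 1.345 1.351 1.344 1.35  1.343 1.346 1.348 1.346]
 [1.346 1.343 1.345 1.345 1.344 1.343 1.342 1.347 1.345 1.345 1.342]
 [1.349 1.347 1.344 1.348 1.342 1.347 1.345 1.346 1.341 1.35  1.347]
 [1.344 1.343 1.338 1.34  1.344 1.341 1.344 1.344 1.345 1.339 1.343]
 [1.336 1.348 1.344 1.339 1.34  1.34  1.344 1.346 1.345 1.342 1.346]
 [1.342 1.339 1.334 1.341 1.343 1.339 1.339 1.342 1.339 1.34  1.345]
 [1.342 1.341 1.339 1.337 1.347 1.344 1.339 1.341 1.34  1.339 1.311]
 [1.336 1.343 1.338 1.34  1.342 1.337 1.336 1.337 1.342 1.315 1.282]
 [1.335 1.34  1.337 1.341 1.342 1.337 1.338 1.34  1.324 1.299 1.265]
 [1.336 1.343 1.339 1.333 1.344 1.333 1.12  1.117 1.117 1.116 1.265]
 [1.337 1.337 1.335 1.334 1.331 1.114 1.116 1.107 1.106 1.107 1.264]
 [1.335 1.337 1.337 1.331 1.335 1.108 1.111 1.101 1.1   1.099 1.11 ]
 [1.332 1.336 1.341 1.338 1.333 1.096 1.101 1.088 1.091 1.095 1.097]
 [1.339 1.331 1.081 1.073 1.113 1.095 1.082 1.079 1.085 1.087 1.09 ]]
```

View pics/z1.png

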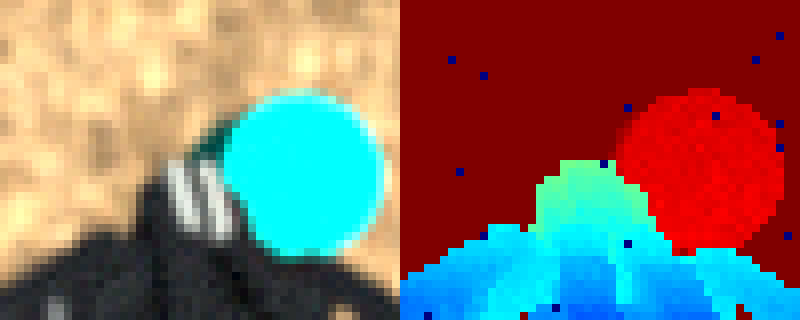

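```bash
python3 - <<'E'
from h import *
d=np.load("side0.npz"); W=cloud(d)
P=np.array([.226,-.501,.191])
m=np.isfinite(W[...,2])&(np.hypot(W[...,0]-P[0],W[...,1]-P[1])<.09)&(W[...,2]>.1)&(W[...,2]<.4)
s=W[m]; 
for lo in np.arange(.15,.32,.01):
    k=(s[:,2]>=lo)&(s[:,2]<lo+.01)
    if k.sum(): print(round(lo,3),k.sum(),s[k].min(0).round(3),s[k].max(0).round(3))
p=d["R"]@P+d["t"];print(p[:2]/p[2]*d["fx"]+[d["cx"],d["cy"]])
E
python3 - <<'E'
from h import *
from bench import robot,cams
print(robot.get_time(),robot.get_ee_pos(),robot.get_joints(),robot.get_joint_velocities(),Ro.from_quat(robot.get_tcp_rot(),scalar_first=True).as_matrix(),q(np.radians(58)),robot.get_tcp_rot(),robot.get_width(),robot.get_ft_force())
d=cams.read_camera("top"); np.savez("top2.npz",**d);W=cloud(d)
P=robot.get_ee_pos(); b=np.radians(58);a=np.cos(b)*X-np.sin(b)*Z; u=np.sin(b)*X+np.cos(b)*Z
r=W-P; L=np.stack([r@Y,r@a,r@u],-1)
m=np.isfinite(L[...,0])&(W[...,2]>.1)&(abs(L[...,2])<.06)&(abs(L[...,0])<.07); print(np.sort(L[m][:,1])[-5:])
E
```

```text
0.24 22 [ 0.197 -0.549  0.242] [ 0.255 -0.459  0.25 ]
0.25 78 [ 0.197 -0.551  0.25 ] [ 0.254 -0.448  0.26 ]
0.26 88 [ 0.196 -0.555  0.26 ] [ 0.255 -0.447  0.27 ]
0.27 75 [ 0.197 -0.555  0.27 ] [ 0.256 -0.451  0.28 ]
0.28 57 [ 0.193 -0.562  0.28 ] [ 0.257 -0.453  0.29 ]
0.29 161 [ 0.186 -0.574  0.29 ] [ 0.259 -0.43   0.3  ]
0.3 187 [ 0.185 -0.572  0.3  ] [ 0.261 -0.43   0.31 ]
0.31 192 [ 0.186 -0.571  0.31 ] [ 0.25  -0.431  0.32 ]
[488.42678121 281.97790187]
2.8583 [ 0.34941472 -0.37566776  0.17545685] [-1.37223661  0.20104192  1.75961238  0.60899078  1.09138576  0.01926904] [ 0.00037118  0.00346288  0.00512204  0.00752854 -0.00262497  0.00149948] [[-0.08472923  0.5271791   0.84551946]
 [-0.99640079 -0.04698816 -0.07055201]
 [ 0.00253586 -0.84845407  0.52926294]] [-0.59129272  0.32775891 -0.35723167  0.64446299] [-0.59108915  0.32901215 -0.35653826  0.64439513] -8.162051717436889e-05 [-0.15230243 -0.13480316  0.20656634]
[-0.04683679 -0.0462338  -0.04568027 -0.04550996 -0.04444715]
```

The cameras agree that the visible fingertip, in colour and in depth, ends about 44 mm short of the reported TCP along the tool axis. This holds in both poses and both cameras, so I'll correct for it and move in force-checked steps.

```bash
cat >> h.py <<'E'
D=.044
def tcpD(x,z,b): 
    return tcp(x,z,b)+D*(np.cos(b)*X-np.sin(b)*Z)
E
python3 - <<'E'
from h import *
from bench import robot,cams
import cv2
B=np.radians(58)
f0=np.array(robot.get_ft_force())
for x,z in ((-.10,.03),(-.086,-.024),):
    robot.line_to(tcpD(x,z,B),max_speed=.12,frame=q(B)); print(robot.get_time(),robot.get_ee_pos()-tcpD(x,z,B),robot.get_ft_force())
T=H-.086*X-.024*Z
for c in ("side","top"):
    d=cams.read_camera(c); np.savez(c+"3.npz",**d); W=cloud(d)
    P=T-.011*(np.sin(B)*X+np.cos(B)*Z); a=np.cos(B)*X-np.sin(B)*Z;u=np.sin(B)*X+np.cos(B)*Z
    r=W-P; L=np.stack([r@Y,r@a,r@u],-1)
    m=np.isfinite(L[...,0])&(abs(L[...,2])<.016)&(abs(L[...,0])<.025)&(L[...,1]>-.1)&(L[...,1]<.05)&(W[...,2]>.025)&((W-H)@X<-.075); s=L[m]
    print(c,len(s),np.sort(s[:,1])[-6:],np.percentile(s[:,0],[1,99]))
    im=d["color"][210:330,340:480,::-1]; cv2.imwrite(f"pics/{c}3.png",cv2.resize(im,None,fx=5,fy=5))
E
```

```text
4.1 [-6.09886315e-05 -3.15967471e-04  5.21998094e-04] [-0.33359927  0.21197902 -0.20959917]
4.7167 [ 9.95381296e-06 -2.07067989e-04  4.09890540e-04] [-0.51314477 -0.47845572 -0.4759497 ]Traceback (most recent call last):
  File "<stdin>", line 14, in <module>
    return _quantile_unchecked(
        a, q, axis, out, overwrite_input, method, keepdims, weights)
    return _ureduce(a,
                    func=_quantile_ureduce_func,
    ...<5 lines>...
                    overwrite_input=overwrite_input,
                    method=method)
    r = func(a, **kwargs)
    result = _quantile(arr,
                       quantiles=q,
    ...<2 lines>...
                       out=out,
                       weights=wgt)
    slices_having_nans = np.isnan(arr[-1, ...])
                                  ~~~^^^^^^^^^
IndexError: index -1 is out of bounds for axis 0 with size 0
```

```bash
python3 - <<'E'
from h import *
from bench import robot,cams
import cv2
B=np.radians(58); T=H-.086*X-.024*Z
d=cams.read_camera("top"); np.savez("top3.npz",**d); W=cloud(d)
P=T-.011*(np.sin(B)*X+np.cos(B)*Z); a=np.cos(B)*X-np.sin(B)*Z;u=np.sin(B)*X+np.cos(B)*Z
r=W-P; L=np.stack([r@Y,r@a,r@u],-1)
m=np.isfinite(L[...,0])&(abs(L[...,2])<.02)&(abs(L[...,0])<.025)&(L[...,1]>-.1)&(L[...,1]<.05)&(W[...,2]>.025)&((W-H)@X<-.075); s=L[m]
print(len(s),np.sort(s[:,1])[-6:])
im=d["color"][210:330,340:480,::-1].copy()
p=d["R"]@T+d["t"];print(p[:2]/p[2]*d["fx"]+[d["cx"],d["cy"]])
cv2.imwrite("pics/top3.png",cv2.resize(im,None,fx=5,fy=5))
E
```

```text
260 [-0.00696974 -0.00596749 -0.00416662 -0.00251706 -0.00077354  0.00222518]
[409.8203544  289.04782531]
```

View pics/top3.png

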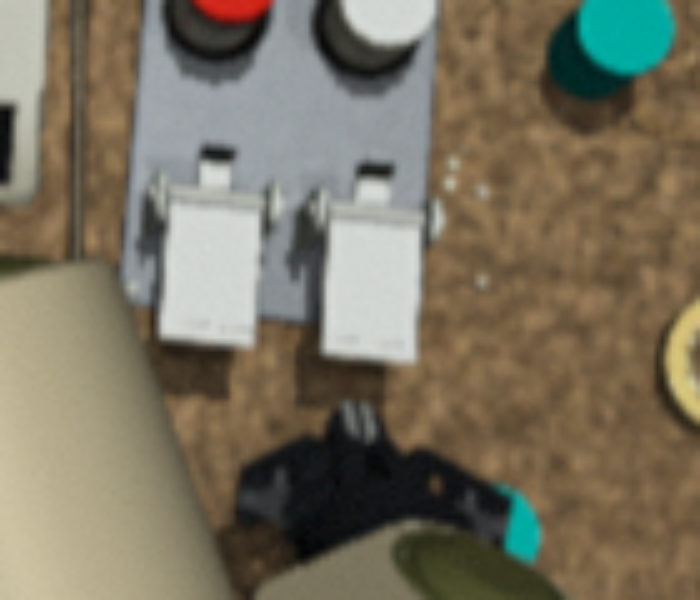

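The top view shows the fingertip at about (411,290), where I predicted it, so the correction holds. It is just in front of the right tag's edge and centred on it. Next I go under the edge and lift it over.

```bash
python3 - <<'E'
from h import *
from bench import robot,cams
import sys
B=np.radians(58)
def go(x,z,b,v=.1,lim=12):
    robot.line_to(tcpD(x,z,b),max_speed=v,frame=q(b)); f=np.array(robot.get_ft_force())
    print(round(robot.get_time(),2),np.round((x,z),3),f.round(2))
    if np.linalg.norm(f)>lim: print("ABORT"); sys.exit()
go(-.056,-.022,B)
for psi in range(-10,111,15):
    t=(psi+20)/196; rho=.060-.005*t
    b=np.radians(np.interp(psi,[60,150],[58,90])); p=np.radians(psi)
    go(-rho*np.cos(p),rho*np.sin(p),b)
d=cams.read_camera("top"); np.savez("top4.npz",**d)
import cv2; cv2.imwrite("pics/top4.png",cv2.resize(d["color"][180:300,340:480,::-1],None,fx=5,fy=5))
E
```

```text
5.27 [-0.056 -0.022] [ 0.07  0.36 -0.49]
5.53 [-0.059 -0.01 ] [ 0.57  0.63 -0.07]
5.84 [-0.059  0.005] [ 0.02 -0.48  0.15]
6.15 [-0.055  0.02 ] [-0.13  1.24  0.91]
6.45 [-0.048  0.034] [-0.07  0.09  0.33]
6.75 [-0.037  0.045] [-0.34 -0.38 -0.08]
7.04 [-0.024  0.052] [-0.49  0.08 -0.13]
7.35 [-0.01   0.057] [-0.73 -1.03 -0.07]
7.62 [0.005 0.057] [ 0.37  0.44 -0.25]
7.88 [0.019 0.053] [-0.86  0.69 -0.32]
```

View pics/top4.png

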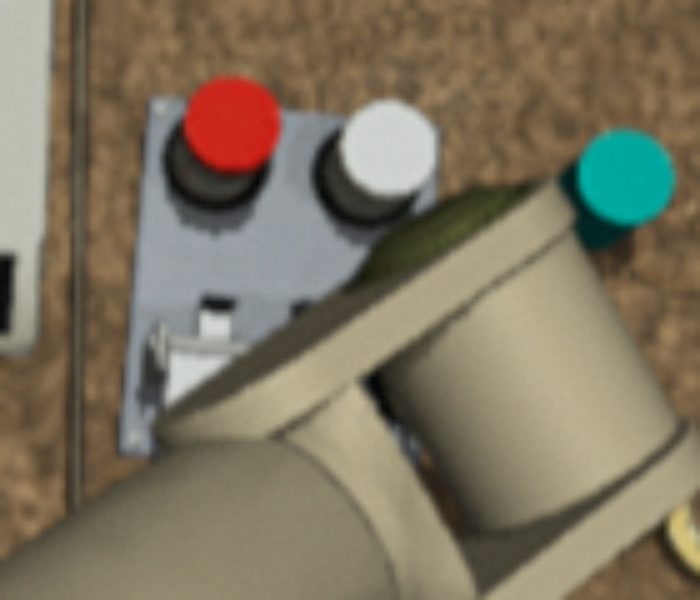

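```bash
python3 - <<'E'
from h import *
from bench import robot,cams
import cv2
d=cams.read_camera("side"); np.savez("side4.npz",**d)
cv2.imwrite("pics/side4.png",cv2.resize(d["color"][180:300,340:480,::-1],None,fx=5,fy=5))
E
```

```text
(no output)
```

View pics/side4.png

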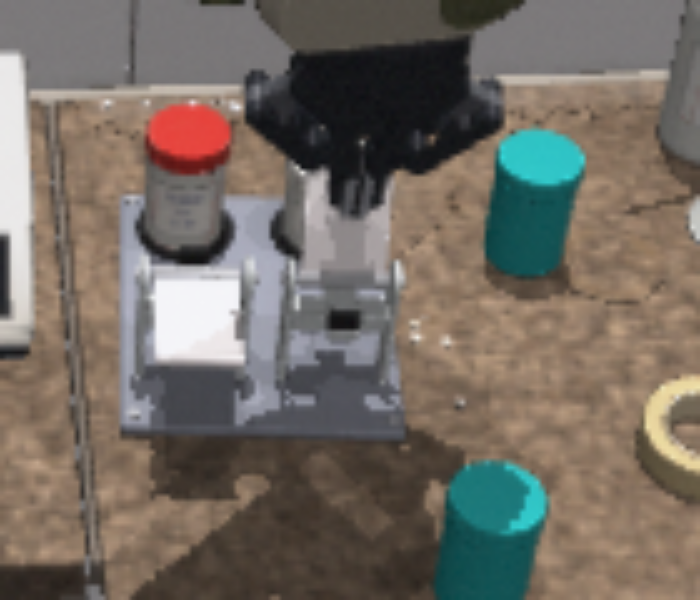

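The side view shows the right tag past upright, with the fingertip on its disc face at about (411,218). The left tag is still down. I'll carry on over.

```bash
python3 - <<'E'
from h import *
from bench import robot,cams
import sys,cv2
def go(x,z,b,v=.1,lim=12):
    robot.line_to(tcpD(x,z,b),max_speed=v,frame=q(b)); f=np.array(robot.get_ft_force())
    print(round(robot.get_time(),2),np.round((x,z),4),f.round(2),(robot.get_ee_pos()-tcpD(x,z,b)).round(4))
    return f
for psi in (125,140,155,168):
    t=(psi+20)/196; rho=.060-.005*t
    b=np.radians(np.interp(psi,[60,150],[58,90])); p=np.radians(psi)
    if np.linalg.norm(go(-rho*np.cos(p),rho*np.sin(p),b))>12: sys.exit()
z=rho*np.sin(p); b=np.pi/2
f0=robot.get_ft_force()[2]
while z>-.006:
    z-=.0015
    f=go(.054,z,b,.03)
    if f[2]-f0>8: break
robot.wait(.2); print(robot.get_ft_force(),z)
d=cams.read_camera("side")
cv2.imwrite("pics/side5.png",cv2.resize(d["color"][180:300,340:480,::-1],None,fx=5,fy=5))
E
```

```text
8.24 [0.0323 0.0461] [-0.87  0.76 -0.87] [ 0.      0.0003 -0.0005]
8.51 [0.0428 0.0359] [-1.26 -0.29  0.92] [-0.0001  0.0004 -0.0006]
8.78 [0.0503 0.0235] [0.1  0.04 0.99] [-0.0003  0.0002 -0.0003]
9.06 [0.054  0.0115] [-0.95  1.46 -0.08] [-0.0005  0.0002 -0.0006]
9.31 [0.054 0.01 ] [ 0.33  0.12 -0.17] [-0.     -0.      0.0001]
9.56 [0.054  0.0085] [-0.22  0.36  0.75] [ 0.  0. -0.]
9.81 [0.054 0.007] [-2.27  0.41  7.44] [ 0.0001 -0.0001  0.0011]
10.06 [0.054  0.0055] [-4.57  3.44 15.21] [ 0.0002 -0.0002  0.0024]
[-3.94846461  3.25096274 15.60257455] 0.0054775739522865095
```

View pics/side5.png

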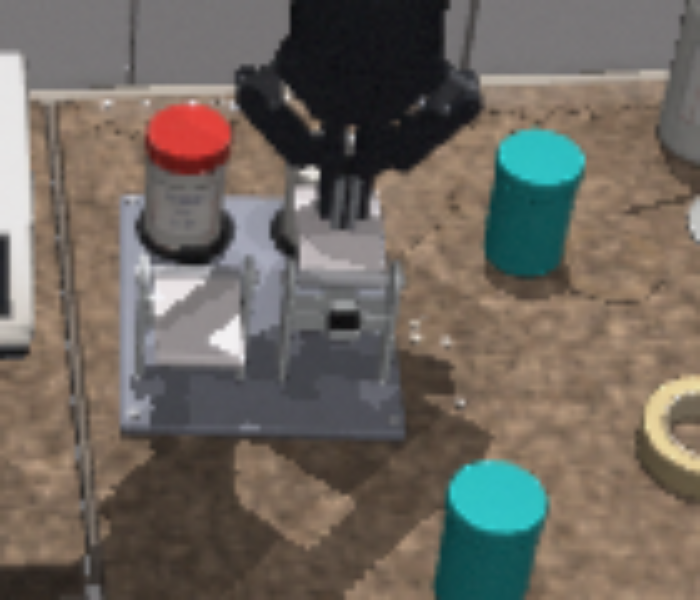

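The force rises sharply, about 15 N over 3 mm, so the tag is on its stop. I'll lift off and check with the cameras.

```bash
python3 - <<'E'
from h import *
from bench import robot,cams
import sys,cv2
b=np.pi/2
robot.line_to(tcpD(.054,.10,b),max_speed=.1); 
robot.line_to(tcpD(-.15,.16,b),max_speed=.2); print(robot.get_time(),robot.get_ft_force())
robot.movej([-1.9,0.2,1.3,0,1.46,-.2]) if False else None
for c in("side","top"):
    d=cams.read_camera(c); W=cloud(d)
    np.savez(c+"6.npz",**d)
    cv2.imwrite(f"pics/{c}6.png",cv2.resize(d["color"][180:300,340:480,::-1],None,fx=5,fy=5))
    r=W-H; x=r@X;y=r@Y;z=r[...,2]
    m=np.isfinite(x)&(abs(y)<.019)&(x>.012)&(x<.072)&(z>-.03)&(z<.04)
    k=m&((x<.028)); print(c,m.sum(),np.polyfit(x[m],z[m],1) if m.sum()>9 else None,z[m&(x>.06)].mean(),x[m].max())
    for n,y0,y1,zz in (("tall",-.35,-.28,.082),("short",-.43,-.36,.067)):
        m=np.isfinite(x)&(abs(W[...,2]-zz)<.006)&(W[...,1]>y0)&(W[...,1]<y1)&(W[...,0]>.55)&(W[...,0]<.65); s=W[m]
        if len(s):print(n,len(s),s.mean(0))
E
```

```text
12.6167 [-0.70676141  0.2262814  -0.08388081]
side 171 [0.00547679 0.00349435] 0.003713741418851548 0.07164658744797779
tall 179 [ 0.60248474 -0.31640138  0.08254935]
short 38 [ 0.59622906 -0.39390413  0.067515  ]
top 375 [0.01220774 0.00262266] 0.0029896897920565295 0.06996905915723806
tall 294 [ 0.60262414 -0.31745281  0.08217719]
short 286 [ 0.59563269 -0.39529205  0.067237  ]
```

View pics/side6.png

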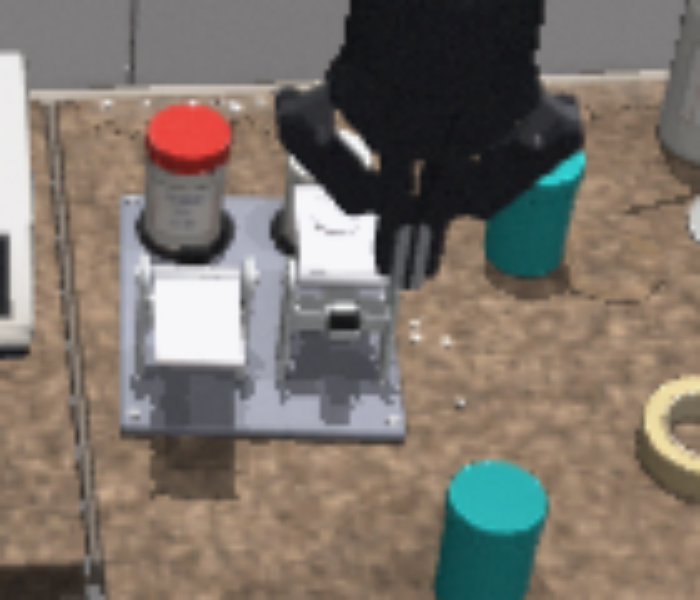

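View pics/top6.png

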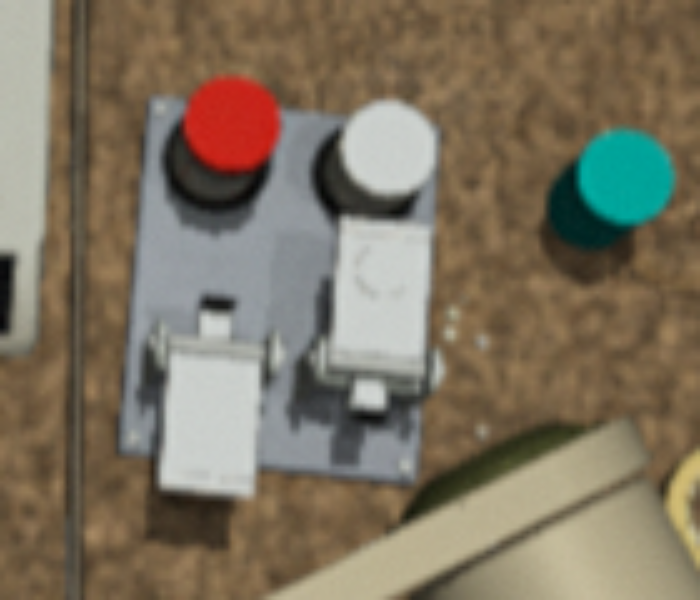

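The right tag is level (slope about 0.01 rad) with its disc face up. The left tag and both jars haven't moved, and the robot is clear, so I'm handing in.

```bash
python3 -c "
from bench import robot
robot.finish_job(); print(robot.get_time())"
```

```text
the job is handed in; nothing more can be done
the job is handed in; nothing more can be done
```

I flipped the short jar's tag, the right one behind the white cap, over its hinge with the shut fingertips. I pressed it onto its stop at about 15 N, then backed off and handed the job in shortly after 12.6 s on the robot clock.

- **Tag:** after I withdrew, it lay level to about 0.01 rad in both cameras, with the disc face up.
- **Other things:** the left tag was still down. Both jars were where they started, to about 1 mm in the top view. I did not re-measure the beaker, roll or amber bottle, but I saw no contact with them.
- **Disagreements:** the visible fingertip ended about 44 mm short of the reported TCP, so I corrected for that offset and checked it in the top view before contact. At the stop, the corrected fingertip height was about 4 mm higher than the nominal geometry predicts. I relied on the force rise and the cameras to judge that the tag was fully down.

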